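# Shim a rocking console on the repair bench

### The job

The stripped-down games console rocks on the bench because the foot under its grey drive-bay corner is missing. Without picking anything up, push the orange wedge along the bench, thin end first, in under that corner until the console stands firm and level, then press down on the corner with a fingertip to make sure it no longer dips. Leave the wedge there, and do not shove the console out of its place or disturb the other things on the bench.

Things in the scene. Friction and masses are not known exactly. Their poses are not given: they have to be found in the camera images.
- case: Loose black lower half of a games console, green board inside: 250 mm (x) by 280 mm (y), rim 55 mm above the bench, about 2.2 kg. Origin: centre of its footprint at bench level, z up. Feet 10 mm high at (x, y) = (-100, -115), (100, -115), (100, 115) mm hold it level; the one at (-100, 115) is missing: 1 to 2 N down there dips that corner about 10 mm, on to the bench.
- case_corner (a point): The place to press: a point on the top of the console (55 mm above the bench) straight above the missing foot, 25 mm from both outer sides of that corner. It lies on the flat grey lid of the drive bay, a firm surface about 78 x 106 mm; axes as those of the console.
- case_mouth (a point): Where the wedge goes in: the point on the lower edge of the console's +y side beside the missing foot, 10 mm above the bench. The wedge is pushed in here along the console's -y direction, within about 30 mm to either side; it slides with under 1 N until it bears on this edge, then the push rises past 4 N within some mm; above about 10 N the console itself slides; axes as those of the console.
- wedge: Loose orange hard-plastic wedge, 90 mm long (y), 36 mm wide (x), 60 g, flat on the bench. It rises evenly from 3 mm at its -y end to 20 mm at its +y end and is 10 mm thick 37 mm from the thin end. Origin: centre of its underside, z up. It starts off the console's +y side, thin end within 0.25 rad of the console's -y direction, in line with the mouth to within 25 mm.
- wedge_tip (a point): Middle of the wedge's thin edge, at bench level; axes as those of the wedge.
- wedge_back (a point): Centre of the wedge's upright back face (36 mm wide, 20 mm high) at its thick end, 10 mm above the bench: the face to push; axes as those of the wedge.
- driver_blue: Screwdriver with a blue handle, 170 mm, lying in front of the console; leave alone.
- driver_red: Screwdriver with a red handle, 150 mm, lying beside the console; leave alone.
- hard_disk: Silver hard disk, 70 x 100 x 10 mm, lying off the console's +y side towards its back; leave alone.
- screw_dish: Round steel dish for screws, 76 mm across, 18 mm high; leave alone.
- heat_sink: Finned heat sink on a copper base, 60 x 60 x 28 mm; leave alone.
- flux_bottle: Small upright bottle, 40 mm across, 85 mm high; leave alone.
- brush: Brush with a green handle, 170 mm, lying in front of the console; leave alone.
Things that resemble listed ones, but are neither listed nor needed, are in the scene too. Several things look just like the wedge: the one meant starts nearest to the robot's base.

How it is judged:
By the outcome, as a careful person would: the job done as asked, in the order asked, and still so for the second after the job is handed in, with the robot touching nothing.
It also fails if it takes over 45 s, if anything falls off the work surface, if the arm or the gripper's body presses on something with over 40 N, if the wrist force passes 120 N, or if a joint passes its speed limit or range.

### The arm

A 6-joint arm with a two-finger parallel gripper is mounted at the origin on the work surface. World frame = base frame: x ahead of the robot, y to its left, z up, the work surface at z = 0. Lengths are in m, angles in rad, forces in N, time in s.
With the tool pointing down it reaches from about 0.3 to 0.75 m from the base axis. Payload 8.5 kg.
Tool frame: the origin (TCP) lies where the fingers leave the gripper's body, on its centre line; the fingertips stand 73 mm ahead of it and the grasp point (between the pads) lies 54 mm ahead of it; x points along the fingers, y is the direction in which the jaws open and shut, and the axes are right-handed (so a half turn about x gives the same grasp; the last joint's range is limited). The gripper opens to 85 mm and grips with 20 to 120 N. Pads are 22 mm wide; open, the fingers measure 114 mm over their backs; the gripper's body (76 mm by 85 mm) begins 54 mm behind the grasp point. The pads swing forward as they close: fully open they stand 13 mm farther back than shut.
Start: joints at [0.988, 0.381, 1.297, -0, 1.464, -0.215], TCP at [0.198, 0.513, 0.304] pointing down, gripper open.
Joint ranges: [-3.11, 3.11], [-0.89, 2.33], [0.22, 2.48], [-1.42, 4.56], [0.17, 2.85], [-2.88, 2.88]. Speed limits (rad/s): [2.39, 2.39, 3.14, 3.14, 3.14, 3.14].

### API

Orientations are given as a unit quaternion [x, y, z, w].
In Python, from cell import env, fingers, vision, sign_off gives the robot as it stands. Calls block until the motion is done:
- env.move_to(position, orientation): joint-space move of the TCP to a pose.
- env.move_linear(position, ori=None, speed=0.15, stop_force=None): straight line of the TCP; ori=None keeps the orientation; speed is the mean speed in m/s. With stop_force (N) it stops when the force on the tool has changed by that much, and returns True; else False.
- env.move_joints(angles): joint-space move.
- fingers.gripper_open() and fingers.gripper_close(newtons=None): open the fingers fully, or close them until they stop; newtons is the grip in N (None keeps the last).
- env.dwell(seconds).
- env.inverse_kinematics(position, orientation): joint angles nearest the present ones, or None.
- env.read_state(): the state.
- vision.capture(name): name is "scene" or "top" or "wrist"; returns a dict with "color" (384x512x3 uint8, blue, green, red), "depth" (384x512 float32, m along the optical axis (not along the pixel's ray), 0 where there is no reading), "K" (3x3 intrinsics, pixels), "dist_coeffs" ([k1, k2, p1, p2, k3] as OpenCV has them; the pictures are not rectified), "origin" and "rotation" of the camera in the world. Camera axes: x right, y up, looking along -z (the intrinsics and any distortion apply to the point x, -y, -z); pixel columns grow to the right and rows downward; lengths in m; the calibration is good to about 2 mm. A picture is of the moment at which its call begins.
A pose or a line that the arm cannot do raises env.MotionError and nothing moves.
- sign_off(): hands the job in, once; it reports no verdict.
Trained networks look in the newest picture that a camera, given by its name, has taken for a name from the list of things; names that differ only in an ending like _2 or _b are one class to them, and where a whole thing is asked for, a point or a joint stands for the part that bears it (a point fixed in the world has none). Each returns a list of dicts, best first, with "conf" (0 to 1); they miss things now and then, are a little off and sometimes report something else, mostly with a low value. They report only what shows in the picture. A call takes as long as a camera call. They do not tell look-alikes from the thing itself.
- vision.spot_in(camera, thing): "bbox" ([centre column, centre row, width, height] in pixels, round what is visible of it).
- vision.spot_point(camera, thing): "xy" ([column, row] in pixels: a listed point, or the origin of a listed thing).
The state is a dict: "time_s": time; "qpos": joint angles; "joint_velocities": joint speeds; "effort": joint torques, N m; "eef_pos": TCP position; "tcp_rot": TCP orientation; "contact_force": force on the tool from outside, world axes, zero at the start; "ft_torque": the same for the moment, N m; "gripper_width": finger opening in m.
Only numpy, scipy, OpenCV 4.12 (cv2) and the standard library are available. Lean on these libraries where they do the work, as an engineer would, in place of code of your own. Each camera call takes 0.05 s, during which the arm holds its last target.

## Working session

There is one attempt and no reset: what is moved stays moved. The work goes in short steps, each a Python script; the robot and the scene stay as the last script left them, time stands still between calls to the robot, and variables do not carry over. Pictures are saved under pics/ and viewed, and the job is handed in when it is done.

```bash
ls; mkdir -p pics
cat > h.py <<'E'
import numpy as np, cv2, json
from cell import env, fingers, vision, sign_off
def ray(c,px):
    d=cv2.undistortPoints(np.array([[px]],float),c["K"],np.array(c["dist_coeffs"],float))[0,0]
    R=np.array(c["rotation"]); return np.array(c["origin"]), R@np.array([d[0],-d[1],-1.0])
def at_z(c,px,z):
    o,r=ray(c,px); return o+r*(z-o[2])/r[2]
def at_d(c,px):
    o,r=ray(c,px); u,v=int(round(px[0])),int(round(px[1])); return o+r*float(c["depth"][v,u])
def proj(c,p):
    R=np.array(c["rotation"]); q=R.T@(np.array(p)-np.array(c["origin"])); q=np.array([q[0],-q[1],-q[2]])
    return cv2.projectPoints(q.reshape(1,1,3),np.zeros(3),np.zeros(3),np.array(c["K"],float),np.array(c["dist_coeffs"],float))[0].ravel()
E
python3 - <<'E'
from h import *
for n in ["scene","top","wrist"]:
    c=vision.capture(n); cv2.imwrite(f"pics/{n}0.png",c["color"]); print(n,c["origin"],np.round(c["rotation"],3).tolist())
    for t in ["case","case_corner","case_mouth","wedge","wedge_tip","wedge_back"]:
        print(t,[(np.round(d["xy"]).tolist(),round(d["conf"],2),np.round(at_d(c,d["xy"]),3).tolist()) for d in vision.spot_point(n,t)])
s=env.read_state(); print(s)
E
```

```text
pics
scene [ 1.26680211 -0.11473453  0.97820137] [0.254, 0.198, 0.602, 0.731]Traceback (most recent call last):
  File "<stdin>", line 5, in <module>
  File "h.py", line 9, in at_d
    o,r=ray(c,px); u,v=int(round(px[0])),int(round(px[1])); return o+r*float(c["depth"][v,u])
        ~~~^^^^^^
  File "h.py", line 5, in ray
    R=np.array(c["rotation"]); return np.array(c["origin"]), R@np.array([d[0],-d[1],-1.0])
                                                             ~^~~~~~~~~~~~~~~~~~~~~~~~~~~~
ValueError: matmul: Input operand 1 has a mismatch in its core dimension 0, with gufunc signature (n?,k),(k,m?)->(n?,m?) (size 3 is different from 4)
```

Rotation is a quaternion.

```bash
sed -i 's/R=np.array(c\["rotation"\])/R=Rot.from_quat(c["rotation"]).as_matrix()/; 1a from scipy.spatial.transform import Rotation as Rot' h.py
python3 - <<'E'
from h import *
for n in ["scene","top","wrist"]:
    c=vision.capture(n); cv2.imwrite(f"pics/{n}0.png",c["color"]); print(n,c["origin"],np.round(c["rotation"],3).tolist())
    for t in ["case","case_corner","case_mouth","wedge","wedge_tip","wedge_back"]:
        print(t,[(np.round(d["xy"]).tolist(),round(d["conf"],2),np.round(at_d(c,d["xy"]),3).tolist()) for d in vision.spot_point(n,t)])
s=env.read_state(); print(s)
E
```

```text
scene [ 1.26680211 -0.11473453  0.97820137] [0.254, 0.198, 0.602, 0.731]
case [([230.0, 225.0], 0.83, [0.658, -0.038, 0.029])]
case_corner [([258.0, 173.0], 0.68, [0.529, 0.059, 0.056])]
case_mouth [([274.0, 182.0], 0.83, [0.522, 0.105, -0.002])]
wedge [([387.0, 142.0], 0.85, [0.447, 0.46, 0.006]), ([356.0, 180.0], 0.77, [0.564, 0.324, 0.008]), ([304.0, 171.0], 0.61, [0.508, 0.194, 0.009])]
wedge_tip [([350.0, 167.0], 0.74, [0.51, 0.33, -0.004]), ([291.0, 177.0], 0.65, [0.518, 0.154, 0.001]), ([379.0, 151.0], 0.61, [0.47, 0.428, 0.001]), ([319.0, 162.0], 0.26, [0.491, 0.24, 0.014])]
wedge_back [([395.0, 131.0], 0.77, [0.42, 0.492, 0.021]), ([360.0, 194.0], 0.62, [0.612, 0.321, 0.006])]
top [0.41158649 0.02213859 1.57067381] [0.037, -0.037, -0.703, 0.71]
case []
case_corner [([244.0, 206.0], 0.62, [0.527, 0.069, 0.052])]
case_mouth [([238.0, 208.0], 0.94, [0.52, 0.086, 0.063])]
wedge [([201.0, 212.0], 0.84, [0.51, 0.206, 0.01]), ([166.0, 195.0], 0.75, [0.564, 0.319, 0.012]), ([120.0, 231.0], 0.61, [0.447, 0.462, 0.011])]
wedge_tip [([160.0, 211.0], 0.88, [0.511, 0.336, 0.005]), ([130.
[... 493 characters left out ...]
[0.418, 0.498, 0.008])]
{'time_s': 1.15, 'qpos': array([ 9.87722521e-01,  3.80609610e-01,  1.29737537e+00, -1.10877008e-05,
        1.46361800e+00, -2.15314033e-01]), 'joint_velocities': array([ 0.00014789,  0.00072527,  0.00019838, -0.00108643, -0.00105699,
        0.00026321]), 'effort': array([-2.11608414e-03, -4.48322654e+01, -2.31468433e+01, -2.88172996e-04,
        5.13600462e-04,  2.65084492e-05]), 'eef_pos': array([0.19774405, 0.51321005, 0.30392556]), 'tcp_rot': array([ 0.12928594,  0.69518405, -0.1292957 ,  0.69518839]), 'contact_force': array([-0.39096031,  1.07918996,  0.15111298]), 'ft_torque': array([-0.02756648, -0.01786946, -0.02869006]), 'gripper_width': 0.08548652317154323}
```

View pics/top0.png

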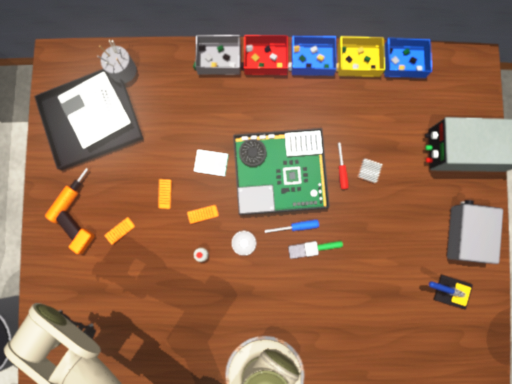

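View pics/scene0.png

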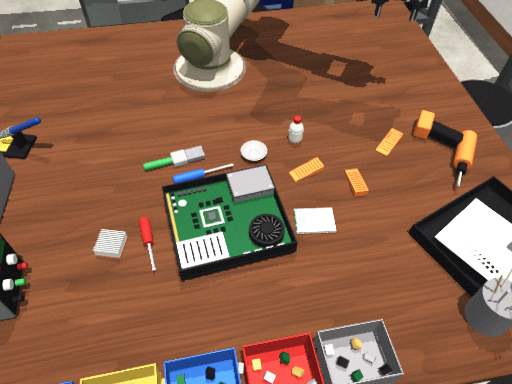

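View pics/wrist0.png

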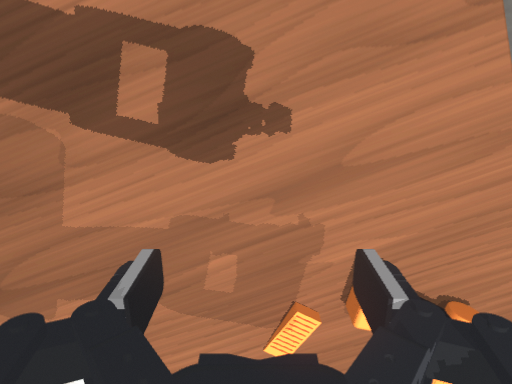

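The target wedge (nearest the base) is at top px (203,214), thin end facing the case; its look-alikes are at (165,194) and (120,231). I'll move closer with the wrist camera.

```bash
cat >> h.py <<'E'
def quat(push_yaw):
    # tool x down; tool y horizontal, perpendicular to push direction; push_yaw = direction of tool z (or -z)
    x=np.array([0,0,-1.]); z=np.array([np.cos(push_yaw),np.sin(push_yaw),0]); y=np.cross(z,x)
    return Rot.from_matrix(np.c_[x,y,z]).as_quat()
E
python3 - <<'E'
from h import *
s=env.read_state(); R=Rot.from_quat(s["tcp_rot"]).as_matrix(); print(np.round(R,3))
c=vision.capture("wrist"); print("cam in tool",R.T@(np.array(c["origin"])-s["eef_pos"]), "R", np.round(R.T@Rot.from_quat(c["rotation"]).as_matrix(),3).tolist())
for yaw in (np.pi/2,-np.pi/2):
  for p in ([0.5,0.25,0.3],[0.5,0.2,0.08],[.53,.07,.14]):
    print(yaw,p,env.inverse_kinematics(p,quat(yaw)))
E
```

```text
[[ 0.     0.36   0.933]
 [-0.     0.933 -0.36 ]
 [-1.    -0.     0.   ]]
cam in tool [-0.06916447 -0.00089235 -0.07913215] R [[0.0, 0.309, -0.951], [1.0, 0.001, 0.001], [0.001, -0.951, -0.309]]
1.5707963267948966 [0.5, 0.25, 0.3] None
1.5707963267948966 [0.5, 0.2, 0.08] None
1.5707963267948966 [0.53, 0.07, 0.14] None
-1.5707963267948966 [0.5, 0.25, 0.3] [ 2.51877913e-01  3.99294083e-01  1.27901867e+00 -4.44089210e-16
  1.46327990e+00  2.51877913e-01]
-1.5707963267948966 [0.5, 0.2, 0.08] [ 1.60544906e-01  6.28851222e-01  1.61660153e+00 -4.44089210e-16
  8.96139901e-01  1.60544906e-01]
-1.5707963267948966 [0.53, 0.07, 0.14] [-9.02831531e-02  5.32620301e-01  1.57494573e+00 -4.44089210e-16
  1.03402662e+00 -9.02831531e-02]
```

```bash
cat > cap.py <<'E'
from h import *
import pickle
def cap(tag,cam="wrist"):
    c=vision.capture(cam); cv2.imwrite(f"pics/{tag}.png",c["color"]); pickle.dump(c,open(f"{tag}.pkl","wb"))
    for t in ["case","case_corner","case_mouth","wedge","wedge_tip","wedge_back"]:
        print(t,[(np.round(d["xy"]).tolist(),round(d["conf"],2),np.round(at_d(c,d["xy"]),3).tolist()) for d in vision.spot_point(cam,t)])
    return c
E
python3 - <<'E'
from cap import *
env.move_to([0.50,0.30,0.30],quat(-np.pi/2)); cap("w1")
env.move_linear([0.50,0.21,0.30],speed=.2); cap("w2"); print(env.read_state()["time_s"])
E
```

```text
case [([285.0, 360.0], 0.5, [0.506, 0.31, 0.301]), ([274.0, 265.0], 0.2, [0.519, 0.157, 0.003])]
case_corner [([282.0, 359.0], 0.88, [0.505, 0.311, 0.302])]
case_mouth [([276.0, 311.0], 0.78, [0.499, 0.379, 0.369])]
wedge [([263.0, 234.0], 0.86, [0.505, 0.205, 0.012]), ([317.0, 134.0], 0.74, [0.564, 0.324, 0.01])]
wedge_tip [([277.0, 130.0], 0.86, [0.52, 0.326, -0.003]), ([234.0, 28.0], 0.74, [0.475, 0.429, 0.002]), ([267.0, 264.0], 0.56, [0.51, 0.159, 0.003])]
wedge_back [([364.0, 136.0], 0.97, [0.617, 0.32, -0.0]), ([252.0, 204.0], 0.63, [0.492, 0.242, 0.011])]
case [([358.0, 335.0], 0.95, [0.626, -0.017, 0.029]), ([285.0, 295.0], 0.69, [0.53, 0.059, 0.053])]
case_corner [([285.0, 298.0], 0.97, [0.53, 0.056, 0.055])]
case_mouth [([279.0, 249.0], 0.87, [0.527, 0.087, -0.002])]
wedge [([261.0, 162.0], 0.7, [0.504, 0.202, 0.011]), ([322.0, 47.0], 0.58, [0.564, 0.32, 0.01])]
wedge_tip [([281.0, 42.0], 0.77, [0.523, 0.326, 0.003]), ([271.0, 196.0], 0.73, [0.515, 0.159, 0.002])]
wedge_back [([250.0, 124.0], 0.89, [0.492, 0.243, 0.001]), ([370.0, 47.0], 0.72, [0.609, 0.32, 0.02])]
3.8833
```

View pics/w1.png

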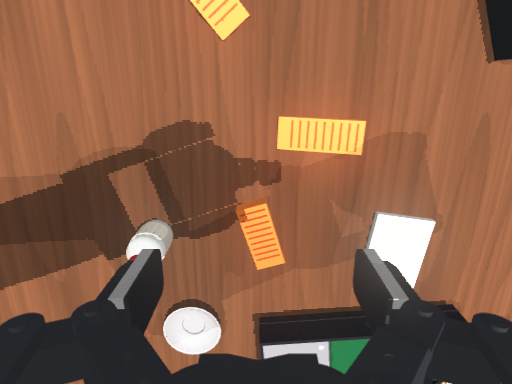

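View pics/w2.png

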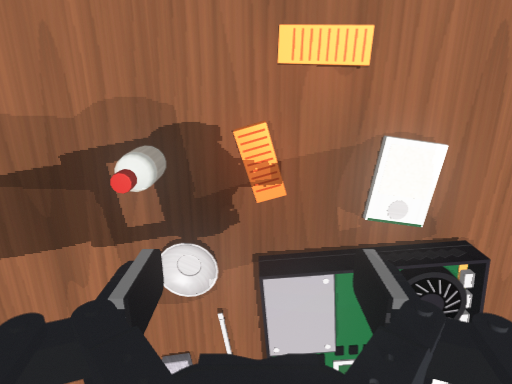

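Wedge in w2 spans tip (271,196) to back (251,128), skewed; case +y face at rows ~250–277. Fit the case pose and wedge corners from the depth.

```bash
cat > fit.py <<'E'
from h import *
import pickle
def cloud(c):
    v,u=np.mgrid[0:384,0:512]; px=np.stack([u,v],-1).reshape(-1,1,2).astype(float)
    d=cv2.undistortPoints(px,c["K"],np.array(c["dist_coeffs"],float))[:,0]
    r=np.c_[d[:,0],-d[:,1],-np.ones(len(d))]@Rot.from_quat(c["rotation"]).as_matrix().T
    return (np.array(c["origin"])+r*c["depth"].reshape(-1,1)).reshape(384,512,3)
def wedge(c,near=(0.505,0.2),rad=.08):
    P=cloud(c); h=cv2.cvtColor(c["color"],cv2.COLOR_BGR2HSV)
    m=(h[...,0]>8)&(h[...,0]<25)&(h[...,1]>190)&(h[...,2]>120)&(np.hypot(P[...,0]-near[0],P[...,1]-near[1])<rad)&(P[...,2]>-.01)&(P[...,2]<.03)
    m=cv2.morphologyEx(m.astype(np.uint8),cv2.MORPH_CLOSE,np.ones((5,5))) 
    n,l,st,_=cv2.connectedComponentsWithStats(m); k=1+np.argmax(st[1:,4]); m=l==k
    Q=P[m]; Q=Q[(np.abs(Q[:,2]-.01)<.03)]
    r=cv2.minAreaRect((Q[:,:2]*1000).astype(np.float32)); 
    return r, cv2.boxPoints(r), Q
E
python3 - <<'E'
from fit import *
for t in ("w1","w2"):
    c=pickle.load(open(t+".pkl","rb")); r,b,Q=wedge(c); print(t,r,np.round(b,1).tolist(),len(Q))
    d=Q[:,:2]-Q[:,:2].mean(0); w,V=np.linalg.eigh(d.T@d); print("mean",Q.mean(0),"axis",V[:,1])
    # height fit
    s=d@V[:,1]; print(np.polyfit(s,Q[:,2],1), s.min(),s.max())
c=pickle.load(open("w2.pkl","rb")); P=cloud(c)
for zlo,zhi in ((.048,.062),):
    m=(P[...,2]>zlo)&(P[...,2]<zhi)&(P[...,1]<.12)&(P[...,0]>.47)&(P[...,1]>-.2)&(np.arange(512)[None]>235)
    Q=P[m]; print(len(Q),Q.min(0),Q.max(0))
    xs=np.arange(.5,.72,.01); pts=[]
    for x in xs:
        q=Q[np.abs(Q[:,0]-x)<.004]
        if len(q): pts.append((x,q[:,1].max()))
    print(np.round(pts,4).tolist())
    pts=[]
    for y in np.arange(-.03,.09,.01):
        q=Q[np.abs(Q[:,1]-y)<.004]
        if len(q): pts.append((y,q[:,0].min()))
    print(np.round(pts,4).tolist())
# +y face bottom points
m=(P[...,2]>.005)&(P[...,2]<.05)&(P[...,1]>.06)&(P[...,1]<.12)&(P[...,0]>.5)&(P[...,0]<.75)
m&=(np.arange(384)[:,None]>235)
Q=P[m]; print(len(Q),np.polyfit(Q[:,0],Q[:,1],1)); 
print([(np.round(P[v,300],4).tolist()) for v in range(240,285,3)])
E
```

```text
w1 ((498.67218017578125, 189.48558044433594), (14.890918731689453, 26.995912551879883), 20.44571304321289) [[487.0, 199.5], [496.3999938964844, 174.1999969482422], [510.3999938964844, 179.39999389648438], [500.8999938964844, 204.6999969482422]] 118
mean [0.49872059 0.19067058 0.00963726] axis [-0.58334422  0.81222504]
[0.18377802 0.00963726] -0.015914678283573996 0.013270522011312345
w2 ((505.6546325683594, 190.12966918945312), (34.02190017700195, 44.785797119140625), 16.74178123474121) [[482.8999938964844, 206.6999969482422], [495.79998779296875, 163.8000030517578], [528.4000244140625, 173.60000610351562], [515.5, 216.5]] 843
mean [0.50543    0.18748041 0.0086933 ] axis [-0.72572918  0.68798049]
[0.16093356 0.0086933 ] -0.023808445552026363 0.027999838686601688
8967 [ 0.50086695 -0.07207541  0.04800165] [0.75507645 0.10589588 0.05644398]
[[0.5, 0.0847], [0.51, 0.0859], [0.52, 0.087], [0.53, 0.0872], [0.54, 0.0884], [0.55, 0.0892], [0.56, 0.0899], [0.57, 0.091], [0.58, 0.0917], [0.59, 0.0925], [0.6, 0.0936], [0.65, 0.0974], [0.66, 0.0985], [0.67, 0.0994], [0.68, 0.1002], [0.69, 0.1009], [0.7, 0.102], [0.71, 0.1025]]
[[-0.03, 0.5093], [-0.02, 0.5092], [-0.01, 0.5079], [0.0, 0.5079], [0.01, 0.5067], [0.02, 0.5055], [0.03, 0.5043], [0.04, 0.5043], [0.05, 0.5031], [0.06, 0.502], [0.07, 0.502], [0.08, 0.5009]]
5243 [0.00461697 0.08546309]
[[0.5521, 0.0997, -0.0015], [0.5524, 0.0951, -0.0023], [0.5524, 0.0915, -0.0012], [0.5523, 0.0881, 0.0003], [0.5527, 0.0831, -0.0011], [0.5504, 0.0886, 0.0161], [0.5496, 0.0882, 0.0224], [0.5486, 0.0887, 0.0302], [0.548, 0.0881, 0.0357], [0.5472, 0.0882, 0.0423], [0.5465, 0.0877, 0.0477], [0.5457, 0.0881, 0.0543], [0.5458, 0.0846, 0.0547], [0.5459, 0.0808, 0.0547], [0.5462, 0.0765, 0.0541]]
```

```bash
python3 -c "
import cv2;a=cv2.imread('pics/w2.png')[100:384,180:512];cv2.imwrite('pics/w2z.png',cv2.resize(a,None,fx=2.3,fy=2.0,interpolation=cv2.INTER_CUBIC))"
```

```text
(no output)
```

View pics/w2z.png

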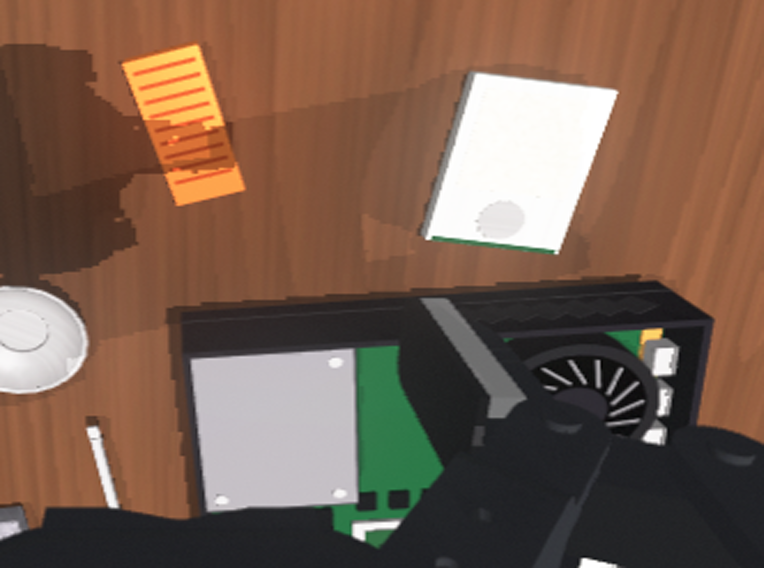

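```bash
cat > geo.py <<'E'
from h import *
yaw=0.082
ex=np.array([np.cos(yaw),np.sin(yaw)]); ey=np.array([-np.sin(yaw),np.cos(yaw)])
corner=np.array([.5005,.0848]); mouth=corner+.025*ex; foot=mouth-.025*ey
def lat(p): return float((np.array(p)[:2]-mouth)@ex), float((np.array(p)[:2]-mouth)@ey)
E
python3 - <<'E'
from geo import *; from fit import *
c=pickle.load(open("w2.pkl","rb"))
z=lambda a,b:(a/2.3+180,b/2+100)
bl,br,tr,tl=[at_z(c,z(*p),h)[:2] for p,h in (((122,62),.02),((198,44),.02),((244,189),.003),((178,206),.003))]
print(bl,br,tr,tl); back=(bl+br)/2; tip=(tr+tl)/2; d=tip-back; print("back",back,"tip",tip,"len",np.linalg.norm(d),np.linalg.norm(bl-br),"heading",np.arctan2(*d[::-1]))
print(lat(back),lat(tip),"case heading",np.arctan2(*(-ey)[::-1]), foot)
P=cloud(c); print("bottle",at_z(c,(150,165),.03),P[185,120])
h=np.arctan2(*d[::-1]); u=d/np.linalg.norm(d)
p0=back-.035*u
fingers.gripper_close(20)
env.move_to([*p0,.20],quat(h))
env.move_linear([*p0,.078],speed=.12)
env.dwell(.2); s=env.read_state(); print(s["time_s"],s["contact_force"],s["eef_pos"],s["gripper_width"])
from cap import cap; cap("w3")
E
```

```text
[0.47372179 0.23788511] [0.50845062 0.24719444] [0.53289593 0.16112273] [0.4992036  0.15053141]
back [0.49108621 0.24253977] tip [0.51604977 0.15582707] len 0.0902345394366855 0.0359549092604724 heading -1.290488018102115
(-0.021461989765845436, 0.1579808166000103) (-0.0036847859509747585, 0.06951476021748978) case heading -1.4887963267948967 [0.5274637  0.06193171]
bottle [0.38596343 0.20369939 0.03      ] [0.37513403 0.1986881  0.08420114]
6.575 [-0.17121144  0.39764912  1.06928222] [0.48156023 0.27621881 0.07850307] -0.0001079342638426163
case []
case_corner []
case_mouth []
wedge [([454.0, 205.0], 0.9, [0.559, 0.324, 0.008]), ([261.0, 371.0], 0.74, [0.478, 0.287, 0.085])]
wedge_tip [([367.0, 175.0], 0.8, [0.52, 0.325, -0.001])]
wedge_back [([258.0, 315.0], 0.81, [0.483, 0.269, 0.042])]
```

View pics/w3.png

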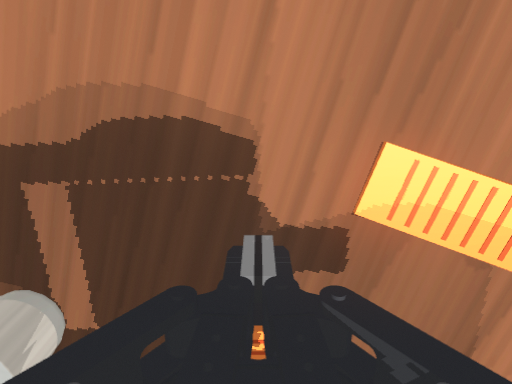

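```bash
python3 - <<'E'
from geo import *; from cap import cap
h=-1.2905; u=np.array([np.cos(h),np.sin(h)]); back=np.array([.4911,.2425])
p1=back+(.045-.011)*u
print(env.move_linear([*p1,.078],quat(h),speed=.05,stop_force=6)); s=env.read_state(); print(s["time_s"],s["contact_force"],s["eef_pos"])
p2=p1-.02*u; env.move_linear([*p2,.078],quat(h),speed=.08)
c=cap("s4","scene"); cap("t4","top")
from fit import *
E
python3 - <<'E'
import cv2
a=cv2.imread('pics/s4.png')[100:280,150:400];cv2.imwrite('pics/s4z.png',cv2.resize(a,None,fx=3.2,fy=3.2,interpolation=cv2.INTER_CUBIC))
a=cv2.imread('pics/t4.png')[120:280,150:350];cv2.imwrite('pics/t4z.png',cv2.resize(a,None,fx=3.6,fy=3.6,interpolation=cv2.INTER_CUBIC))
E
```

```text
False
8.4583 [-0.67469085  0.09956755 -0.21238429] [0.50045418 0.21002504 0.07801936]
case [([229.0, 226.0], 0.83, [0.66, -0.042, 0.029])]
case_corner [([258.0, 174.0], 0.59, [0.53, 0.059, 0.054])]
case_mouth [([176.0, 158.0], 0.65, [0.403, -0.149, 0.014])]
wedge [([388.0, 142.0], 0.95, [0.446, 0.462, 0.008]), ([354.0, 184.0], 0.7, [0.581, 0.313, 0.015]), ([291.0, 175.0], 0.65, [0.513, 0.157, 0.004])]
wedge_tip [([349.0, 169.0], 0.92, [0.515, 0.324, -0.003]), ([380.0, 152.0], 0.82, [0.476, 0.43, 0.001]), ([279.0, 183.0], 0.61, [0.533, 0.117, 0.002])]
wedge_back [([358.0, 193.0], 0.95, [0.611, 0.313, 0.012]), ([392.0, 133.0], 0.93, [0.42, 0.486, 0.013]), ([305.0, 167.0], 0.7, [0.501, 0.197, 0.016])]
case [([342.0, 165.0], 0.73, [0.661, -0.241, 0.025])]
case_corner [([244.0, 205.0], 0.92, [0.53, 0.068, 0.057]), ([292.0, 228.0], 0.28, [0.463, -0.081, 0.02])]
case_mouth [([237.0, 209.0], 0.83, [0.522, 0.092, 0.004])]
wedge [([118.0, 230.0], 0.88, [0.451, 0.47, 0.007]), ([216.0, 210.0], 0.73, [0.517, 0.158, 0.013]), ([166.0, 193.0], 0.5, [0.569, 0.32, 0.011])]
wedge_tip [([291.0, 227.0], 0.67, [0.466, -0.078, 0.016]), ([231.0, 205.0], 0.61, [0.533, 0.111, 0.003]), ([131.0, 222.0], 0.59, [0.476, 0.432, -0.002]), ([160.0, 209.0], 0.51, [0.497, 0.275, 0.314])]
wedge_back [([167.0, 179.0], 0.78, [0.616, 0.317, 0.003]), ([110.0, 238.0], 0.77, [0.422, 0.493, 0.016]), ([201.0, 214.0], 0.72, [0.483, 0.167, 0.339]), ([344.0, 166.0], 0.16, [0.659, -0.247, 0.021])]
```

View pics/s4z.png

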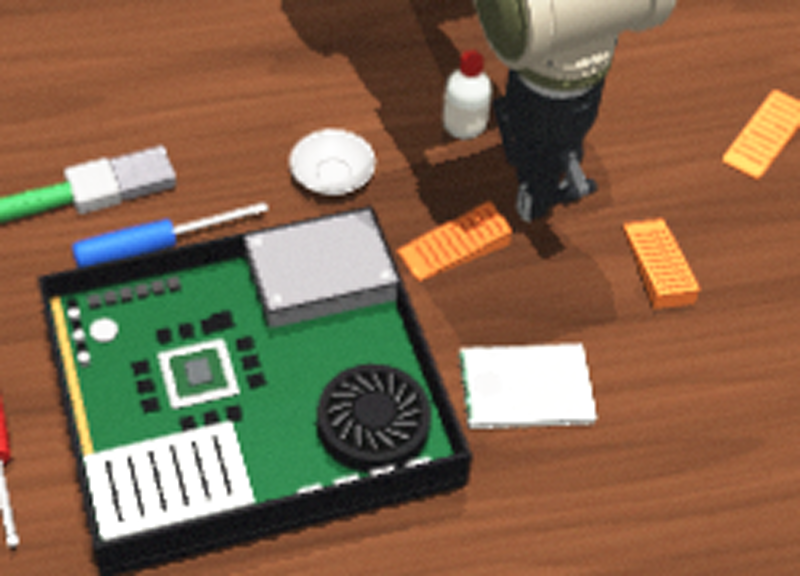

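View pics/t4z.png

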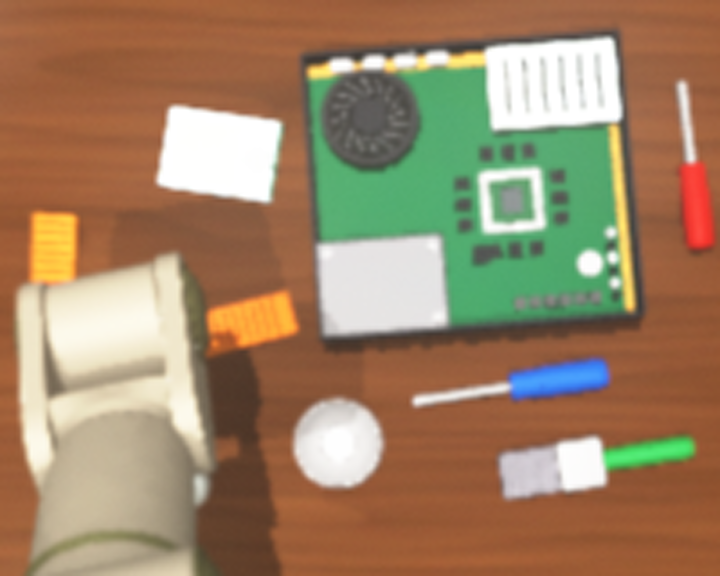

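Run:
```python
from geo import *; from cap import cap
h=yaw-np.pi/2; q=quat(h); T=lambda a,b,z:[*(mouth+a*ex+b*ey),z]
env.move_linear(T(-.004,.1385,.078),q,speed=.08); s=env.read_state(); print(s["time_s"],s["contact_force"])
print(env.move_linear(T(-.004,.078,.078),q,speed=.05,stop_force=6)); s=env.read_state(); print(s["time_s"],s["contact_force"],lat(s["eef_pos"]))
cap("s5","scene"); cap("t5","top")
import cv2
a=cv2.imread('pics/s5.png')[120:240,210:360];cv2.imwrite('pics/s5z.png',cv2.resize(a,None,fx=4.8,fy=4.8,interpolation=cv2.INTER_CUBIC))
a=cv2.imread('pics/t5.png')[150:260,170:300];cv2.imwrite('pics/t5z.png',cv2.resize(a,None,fx=5,fy=5,interpolation=cv2.INTER_CUBIC))
```

```text
9.9083 [-0.75958636  0.10961378  0.24435679]
False
11.2667 [0.52944035 0.16218969 0.19081364] (-0.00406452449949549, 0.07819439415915086)
case [([230.0, 225.0], 0.91, [0.657, -0.038, 0.028])]
case_corner [([261.0, 172.0], 0.85, [0.524, 0.067, 0.054]), ([286.0, 174.0], 0.66, [0.514, 0.141, 0.016])]
case_mouth [([270.0, 181.0], 0.71, [0.559, 0.083, 0.053])]
wedge [([276.0, 175.0], 0.68, [0.512, 0.114, 0.013]), ([388.0, 142.0], 0.66, [0.448, 0.464, 0.01]), ([354.0, 182.0], 0.64, [0.574, 0.315, 0.011]), ([258.0, 176.0], 0.34, [0.535, 0.057, 0.052])]
wedge_tip [([349.0, 170.0], 0.93, [0.527, 0.32, 0.006]), ([380.0, 155.0], 0.87, [0.484, 0.427, -0.001])]
wedge_back [([362.0, 194.0], 0.78, [0.611, 0.325, 0.004]), ([397.0, 132.0], 0.76, [0.424, 0.497, 0.018]), ([288.0, 171.0], 0.59, [0.509, 0.148, 0.021])]
case [([280.0, 175.0], 0.9, [0.627, -0.043, 0.031])]
case_corner [([244.0, 206.0], 0.6, [0.528, 0.069, 0.06])]
case_mouth [([240.0, 209.0], 0.67, [0.518, 0.081, 0.054]), ([366.0, 170.0], 0.46, [0.649, -0.318, 0.021])]
wedge [([122.0, 230.0], 0.71, [0.45, 0.457, 0.008]), ([229.0, 210.0], 0.65, [0.499, 0.101, 0.282]), ([165.0, 194.0], 0.56, [0.564, 0.319, 0.013])]
wedge_tip [([129.0, 222.0], 0.91, [0.474, 0.437, 0.001]), ([160.0, 210.0], 0.83, [0.516, 0.338, -0.001]), ([245.0, 207.0], 0.57, [0.524, 0.064, 0.056])]
wedge_back [([164.0, 180.0], 0.76, [0.61, 0.322, 0.023]), ([218.0, 213.0], 0.63, [0.49, 0.126, 0.294]), ([109.0, 240.0], 0.6, [0.418, 0.495, 0.013]), ([316.0, 248.0], 0.19, [0.399, -0.156, 0.023])]
```

View pics/s5z.png

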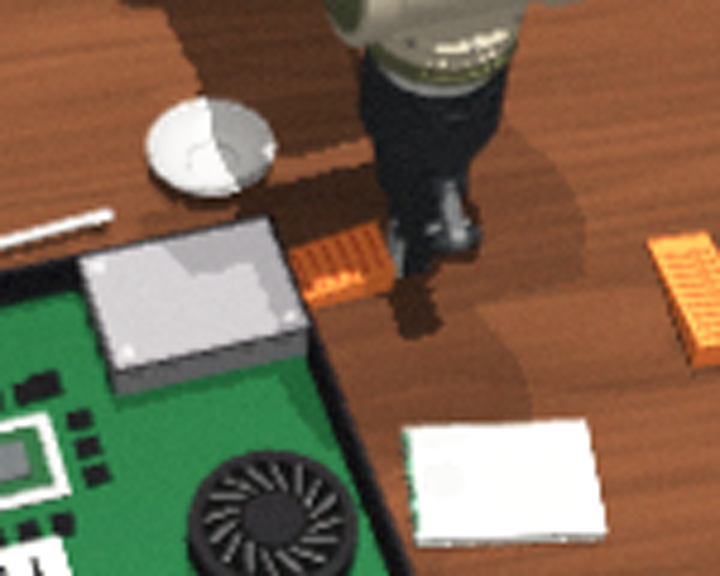

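View pics/t5z.png

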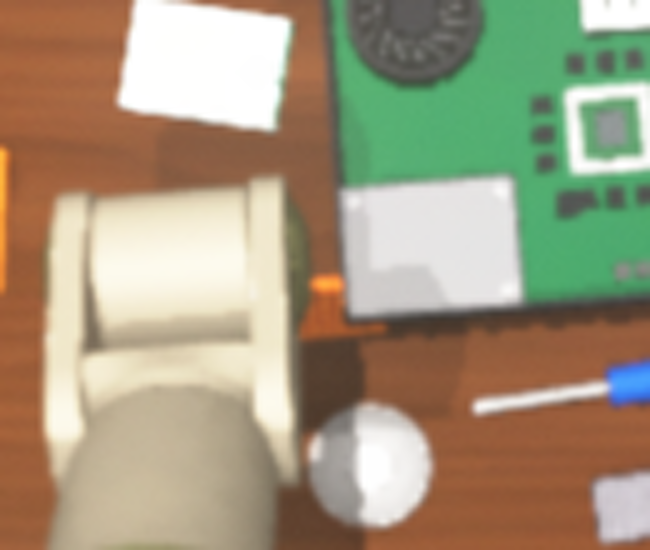

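Run:
```python
from geo import *; from fit import *
c=pickle.load(open("s5.pkl","rb")); z=lambda a,b:(a/4.8+210-.4,b/4.8+120-.4)
for n,p,h in (("+x edge low by case",(315,305),.0),("+x back bottom",(397,292),.0),("+x back top",(393,268),.02),("-x back top",(375,226),.02),("-x edge by case",(290,250),.008)):
    print(n,np.round(np.array(lat(at_z(c,z(*p),h)))*1000,1))
c=pickle.load(open("t5.pkl","rb")); z=lambda a,b:(a/5+170-.4,b/5+150-.4)
for n,p,h in (("-x near tip",(385,328),.004),("-x by arm",(305,337),.01),("+x by arm",(315,275),.012),("+x by case",(340,275),.008)):
    print(n,np.round(np.array(lat(at_z(c,z(*p),h)))*1000,1))
print("case corner top px check",np.array(lat(at_z(c,z(348,322),.055)))*1000)
```

```text
+x edge low by case [ 5.3 20.5]
+x back bottom [ 8.7 68.7]
+x back top [ 6.3 65.4]
-x back top [-25.8  65.5]
-x edge by case [-31.   16.6]
-x near tip [-26.1 -24.1]
-x by arm [-28.5  26.6]
+x by arm [10.  17.5]
+x by case [9.2 1.9]
case corner top px check [-23.81248028  -2.70934558]
```

Run:
```python
from geo import *; from cap import cap
h=yaw-np.pi/2; q=quat(h); T=lambda a,b,z:[*(mouth+a*ex+b*ey),z]
s=env.read_state(); print(s["contact_force"])
for b in (.068,.064):
    r=env.move_linear(T(-.004,b,.078),q,speed=.02,stop_force=5); s=env.read_state(); print(r,s["time_s"],np.array(s["contact_force"])[:2]@ey,lat(s["eef_pos"]))
    if r: break
if not r:
    r=env.move_linear(T(-.004,.050,.078),q,speed=.012,stop_force=5); s=env.read_state(); print(r,s["time_s"],s["contact_force"],np.array(s["contact_force"])[:2]@ey,lat(s["eef_pos"]))
c=cap("s6","scene")
a=cv2.imread('pics/s6.png')[120:240,210:360];cv2.imwrite('pics/s6z.png',cv2.resize(a,None,fx=4.8,fy=4.8,interpolation=cv2.INTER_CUBIC))
```

```text
[-0.09554895  0.33027485 -1.07636894]
False 12.6167 -0.19041906071704826 (-0.004000059902484438, 0.06794891080486995)
False 12.9667 1.5580004619028673 (-0.003994949191910074, 0.06395733355187365)
True 13.35 [0.18799023 1.96362573 0.81334344] 1.941629786516576 (-0.004050035282345309, 0.063277600249146)
case [([227.0, 226.0], 0.63, [0.66, -0.045, 0.03])]
case_corner [([257.0, 173.0], 0.56, [0.525, 0.056, 0.051])]
case_mouth [([269.0, 182.0], 0.62, [0.56, 0.08, 0.05])]
wedge [([386.0, 142.0], 0.83, [0.448, 0.457, 0.011]), ([268.0, 178.0], 0.66, [0.55, 0.079, 0.055]), ([355.0, 182.0], 0.61, [0.574, 0.317, 0.013])]
wedge_tip [([351.0, 169.0], 0.91, [0.517, 0.329, -0.002]), ([380.0, 153.0], 0.6, [0.48, 0.426, 0.003])]
wedge_back [([363.0, 193.0], 0.91, [0.615, 0.327, 0.013]), ([396.0, 130.0], 0.77, [0.416, 0.498, 0.017]), ([284.0, 174.0], 0.51, [1.267, -0.115, 0.978])]
```

View pics/s6z.png

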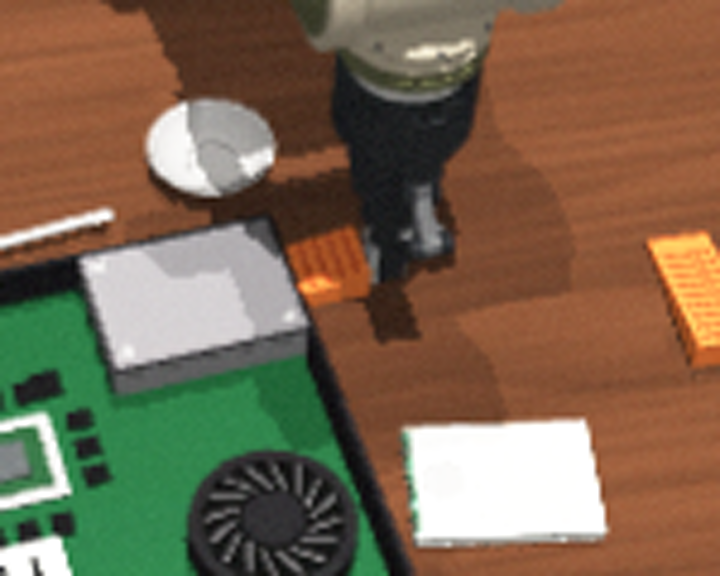

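Run:
```python
from geo import *
h=yaw-np.pi/2; q=quat(h); T=lambda a,b,z:[*(mouth+a*ex+b*ey),z]
b=.0633
for i in range(6):
    b-=.0007
    r=env.move_linear(T(-.004,b,.078),q,speed=.006,stop_force=5); s=env.read_state(); f=np.array(s["contact_force"])[:2]@ey
    env.dwell(.1); f2=np.array(env.read_state()["contact_force"])[:2]@ey
    print(r,s["time_s"],round(f,2),round(f2,2),np.round(lat(s["eef_pos"]),4))
    if f2>4.3: break
```

```text
True 13.9083 2.52 1.0 [-0.0043  0.0633]
True 14.2417 2.13 1.12 [-0.0043  0.0631]
True 14.5917 1.11 2.5 [-0.0044  0.0631]
True 14.9583 1.41 1.81 [-0.0044  0.063 ]
True 15.35 1.83 1.97 [-0.0045  0.0629]
True 15.7583 2.59 2.86 [-0.0046  0.0629]
```

Run:
```python
from geo import *
h=yaw-np.pi/2; q=quat(h); T=lambda a,b,z:[*(mouth+a*ex+b*ey),z]
b=lat(env.read_state()["eef_pos"])[1]
for i in range(8):
    b-=.0005
    r=env.move_linear(T(-.0045,b,.078),q,speed=.01); F=[]
    for _ in range(4):
        env.dwell(.04); F.append(np.array(env.read_state()["contact_force"])[:2]@ey)
    s=env.read_state()
    print(s["time_s"],np.round(F,2),round(np.mean(F),2),np.round(lat(s["eef_pos"]),4))
    if np.mean(F)>4.5: break
```

```text
16.2917 [4.61 4.25 4.51 5.24] 4.65 [-0.0048  0.0626]
```

```bash
python3 - <<'E'
from geo import *; from cap import cap
h=yaw-np.pi/2; q=quat(h); T=lambda a,b,z:[*(mouth+a*ex+b*ey),z]
b=lat(env.read_state()["eef_pos"])[1]
def fy(n=4):
    F=[]
    for _ in range(n):
        env.dwell(.04); F.append(np.array(env.read_state()["contact_force"])[:2]@ey)
    return np.mean(F)
for i in range(2):
    b-=.0005; env.move_linear(T(-.0048,b,.078),q,speed=.01); f=fy(); print(f,lat(env.read_state()["eef_pos"]))
    if f>5.2: break
env.move_linear(T(-.0048,b+.04,.078),q,speed=.1)
env.move_linear(T(-.0048,b+.04,.2),q,speed=.2)
env.move_linear(T(0,.13,.30),q,speed=.2)
print(env.read_state()["time_s"],fy()); cap("w7")
E
python3 - <<'E'
import cv2
a=cv2.imread('pics/w7.png')[80:384,150:512];cv2.imwrite('pics/w7z.png',cv2.resize(a,None,fx=2,fy=1.9))
E
```

```text
5.40530479316187 (-0.005002517963954419, 0.06223596710145307)
18.6833 -0.23665145014290812
case []
case_corner []
case_mouth []
wedge [([316.0, 58.0], 0.92, [0.564, 0.32, 0.009]), ([249.0, 251.0], 0.86, [0.509, 0.226, 0.244])]
wedge_tip [([274.0, 48.0], 0.91, [0.521, 0.326, 0.003])]
wedge_back [([246.0, 220.0], 0.91, [0.506, 0.135, 0.007]), ([363.0, 63.0], 0.65, [0.609, 0.318, 0.019])]
```

View pics/w7.png

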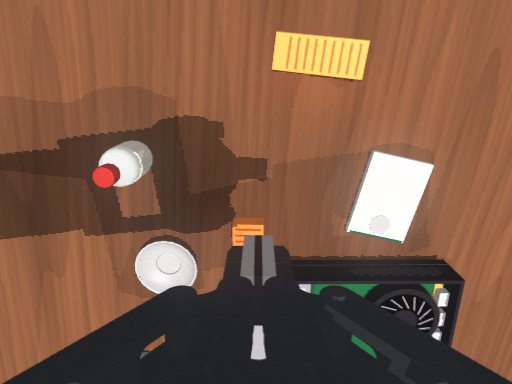

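Wedge sits under the corner, back edge at px (233–264, ~220), in line with the case. Check that the case hasn't moved, then press.

```bash
cat > chk.py <<'E'
from geo import *; from fit import *
def chk(t):
    c=pickle.load(open(t+".pkl","rb")); P=cloud(c)
    m=(P[...,2]>.048)&(P[...,2]<.062)&(P[...,1]<.12)&(P[...,0]>.49)&(P[...,1]>.05); Q=P[m]
    pts=[(x,Q[np.abs(Q[:,0]-x)<.004][:,1].max()) for x in (.58,.59,.6,.65,.66,.67,.68,.69,.7,.71) if (np.abs(Q[:,0]-x)<.004).any()]
    a=np.polyfit(*np.array(pts).T,1); print(t,"rim slope",a[0],"y at .65",np.polyval(a,.65))
E
python3 - <<'E'
from chk import *; from cap import cap
chk("w2"); chk("w7")
h=yaw-np.pi/2; q=quat(h); p=[*foot]
env.move_linear([*p,.16],q,speed=.2); env.move_linear([*p,.138],q,speed=.05)
env.dwell(.2); f0=env.read_state()["contact_force"][2]
r=env.move_linear([*p,.118],q,speed=.015,stop_force=4); s=env.read_state(); print(r,s["time_s"],s["eef_pos"],s["contact_force"]-[0,0,f0])
z=s["eef_pos"][2]
for i in range(6):
    z-=.0005; env.move_linear([*p,z],q,speed=.01); env.dwell(.1); s=env.read_state(); print(s["eef_pos"][2],s["contact_force"][2]-f0)
    if s["contact_force"][2]-f0>7: break
env.dwell(.5); s=env.read_state(); print(s["time_s"],s["eef_pos"][2],s["contact_force"][2]-f0)
cap("s8","scene")
E
```

```text
w2 rim slope 0.08344308164400902 y at .65 0.09761869459645356
w7 rim slope 0.08873652467522118 y at .65 0.09736066004356514
True 21.9667 [0.52744231 0.0619186  0.12743965] [-0.80793931 -0.28756655  4.53872043]
0.12741367344085036 8.401899817446663
22.8167 0.12741229200545176 6.59616452854295
case [([230.0, 224.0], 0.73, [0.654, -0.036, 0.029]), ([147.0, 247.0], 0.46, [0.664, -0.245, 0.0])]
case_corner [([258.0, 173.0], 0.87, [0.534, 0.056, 0.061])]
case_mouth [([270.0, 182.0], 0.76, [0.562, 0.083, 0.053])]
wedge [([389.0, 142.0], 0.92, [0.449, 0.465, 0.008]), ([356.0, 183.0], 0.75, [0.577, 0.319, 0.011]), ([267.0, 179.0], 0.64, [0.552, 0.078, 0.053])]
wedge_tip [([351.0, 169.0], 0.92, [0.517, 0.328, -0.003]), ([379.0, 152.0], 0.62, [0.471, 0.428, -0.0])]
wedge_back [([395.0, 133.0], 0.77, [0.425, 0.491, 0.017]), ([362.0, 193.0], 0.68, [0.61, 0.327, 0.009]), ([283.0, 172.0], 0.56, [0.509, 0.132, 0.018])]
```

View pics/s8.png

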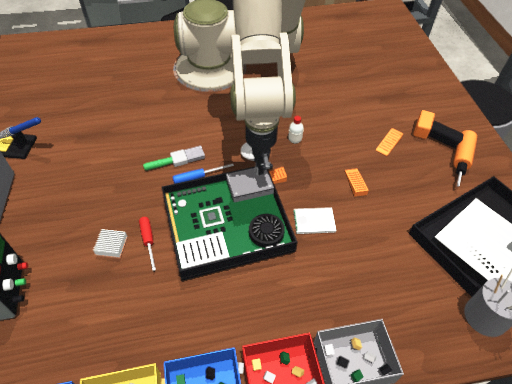

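Under about 7–8 N the corner stays at z ≈ 54.4 mm, with no dip. Now retreat and do a final check.

Run:
```python
from chk import *; from cap import cap
h=yaw-np.pi/2; q=quat(h)
env.move_linear([*foot,.20],q,speed=.08); env.move_linear([.50,.21,.30],q,speed=.2); env.dwell(.3)
cap("w9"); c=cap("s9","scene"); chk("w9")
P=cloud(pickle.load(open("w9.pkl","rb")))
m=(P[...,2]>.05)&(P[...,2]<.06)&(P[...,0]>.51)&(P[...,0]<.575)&(P[...,1]>.0)&(P[...,1]<.08); Q=P[m]
A=np.c_[Q,np.ones(len(Q))]; k=np.linalg.lstsq(np.c_[Q[:,:2],np.ones(len(Q))],Q[:,2],rcond=None)[0]; print("lid tilt",k,len(Q),env.read_state()["time_s"])
```

```text
case [([343.0, 342.0], 0.66, [0.527, 0.209, 0.283])]
case_corner []
case_mouth [([148.0, 155.0], 0.28, [0.391, 0.21, 0.052])]
wedge [([328.0, 49.0], 0.9, [0.561, 0.323, 0.009]), ([260.0, 247.0], 0.83, [0.5, 0.219, 0.241])]
wedge_tip [([286.0, 45.0], 0.76, [0.52, 0.324, -0.001])]
wedge_back [([380.0, 53.0], 0.6, [0.617, 0.324, -0.002])]
case [([230.0, 224.0], 0.97, [0.656, -0.037, 0.03])]
case_corner [([257.0, 174.0], 0.57, [0.529, 0.055, 0.051])]
case_mouth [([267.0, 180.0], 0.79, [0.558, 0.077, 0.056])]
wedge [([388.0, 144.0], 0.94, [0.457, 0.459, 0.012]), ([354.0, 183.0], 0.67, [0.577, 0.313, 0.013]), ([269.0, 178.0], 0.66, [0.552, 0.084, 0.057])]
wedge_tip [([351.0, 167.0], 0.93, [0.511, 0.33, -0.001]), ([379.0, 151.0], 0.68, [0.47, 0.428, 0.0])]
wedge_back [([396.0, 131.0], 0.8, [0.419, 0.495, 0.018]), ([283.0, 173.0], 0.66, [0.515, 0.132, 0.019]), ([362.0, 193.0], 0.6, [0.609, 0.325, 0.008])]
w9 rim slope 0.08865133844326697 y at .65 0.09730031572029307
lid tilt [-0.00120798 -0.001192    0.0549177 ] 273 26.2833
```

View pics/w9.png

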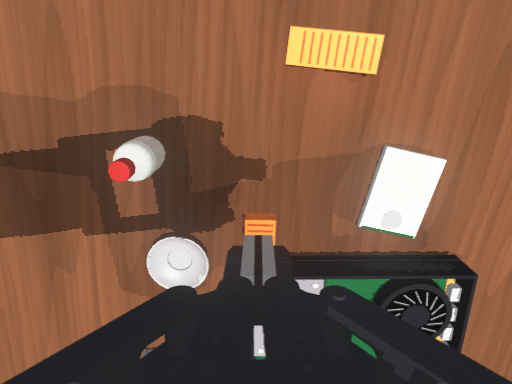

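The wedge is still in place (px 245–275, 220–235), the lid is level to about 0.001 rad, and the case hasn't moved. Handing in.

```bash
python3 -c "
from cell import sign_off
print(sign_off())"
```

```text
the job is handed in; nothing more can be done
None
```

The wedge is in under the grey drive-bay corner, the console stands level, and the corner did not dip when I pressed it. The job was handed in at about 26 s on the robot's clock.

- **Push:** I pushed with the closed fingertips, lifting nothing: first along the wedge's own line, then square to the console so it lined up with the mouth. I stopped when the push reached about 5.4 N, under the 10 N at which the console would slide. The thin end was then about 38–39 mm in.
- **Press test:** I pressed on the lid above the missing foot with about 6.6–8.4 N. The fingertip held at about 54.4 mm above the bench, against a nominal 55 mm.
- **After backing off:** The lid was level to about 0.001 rad, and the console's +y rim had moved about 0.3 mm, which is within measuring error. The wedge stayed in place. In the last pictures the dish, bottle, disk and look-alike wedges showed no visible movement; I did not measure them or the tools on the far side.

**What was off:**
- The wedge ended roughly 5–10 mm off the mouth's centre, towards the console's -x side. That is within the ±30 mm allowed.
- Several force-limited pushes near contact stopped early on force spikes. I did the last 1 mm or so in 0.5 mm steps, reading the force after each.
- From above, the gripper hid the lid in the last wrist views, so the level check used only the part of the lid that showed.

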